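Raise the arrow marker by setting the ejector knob, then dish it

ROBOT

A 6-joint arm with a two-finger parallel gripper is mounted at the origin on the work surface. World frame = base frame: x ahead of the robot, y to its left, z up, the work surface at z = 0. Lengths are in mm, angles in rad, forces in N, time in s.
With the tool pointing down it reaches from about 275 to 750 mm from the base axis. Payload 10.2 kg.
Tool frame: the origin (TCP) lies midway between the tips of the shut fingers; the grasp point (between the pads) lies 19 mm behind it; z points along the fingers, y is the direction in which the jaws open and shut (so a half turn about z gives the same grasp; the last joint's range is limited). The gripper opens to 85 mm and grips with 20 to 120 N. Pads are 22 mm wide; open, the fingers measure 114 mm over their backs; the gripper's body (76 mm by 85 mm) begins 54 mm behind the grasp point. The pads swing forward as they close: fully open they stand 13 mm farther back than shut.
Start: joints at [-0.223, 0.313, 1.498, -0, 1.331, -0.223], TCP at [525.006, -0.013, 231.294] pointing down, gripper open.
Joint ranges: [-2.94, 2.94], [-0.97, 2.17], [0.19, 2.56], [-1.23, 4.37], [0.02, 3.11], [-2.88, 2.88]. Speed limits (rad/s): [2.39, 2.39, 3.01, 3.14, 3.14, 3.14].

INTERFACE

Orientations are given as a unit quaternion [w, x, y, z].
In Python, from rig import ctrl gives the robot as it stands.
- The arm moves only by the tool carry_out, never from a script. Its argument "plan" is a list of rows, each a list of 3 entries, a list of its own where there are three numbers: the finger opening in mm, from 0 to 85.4, then the shift along the tool's x, y, z in mm, then the turn, a rotation vector about the tool's x, y, z in units of 6 degrees (1.0 is 6 degrees). In form: [[grip, [x, y, z], [ax, ay, az]], ...]. A call has 1 to 20 rows; each row shifts and turns the commanded pose from where the row before left it, along the tool's axes as they then stand; what a row does not reach is not made up. A row lasts 1/12 s, in which the tool goes at most 41.7 mm and 7.16 degrees, less where a joint would pass 70% of its speed; a pose out of reach is approached as far as the arm can. A call with a gripper value outside its range is refused whole. The fingers move at their own pace and stop on an object; "grip_force" is the grip in N (left out, the last holds). Time passes only in rows, so rows that do not move let the fingers close. It gives the time, the measured TCP pose, the force and the opening at its end, in the units of the state.
- ctrl.sense(): the state, without advancing time (a new reading comes with each control period).
- ctrl.capture(name): name is "scene" or "side" or "wrist"; returns a dict with "color" (480x640x3 uint8, blue, green, red), "range_z" (480x640 float32, mm along the optical axis (not along the pixel's ray), 0 where there is no reading), "fx", "fy", "cx", "cy" (pixels), "cam_to_world" (4x4, takes a point from camera to world coordinates); the wrist camera has in their place "tool_from_camera" (4x4, takes a point from camera to tool coordinates, whose origin is the TCP and whose axes are the flange's). Camera axes: x right, y up, looking along -z (the intrinsics and any distortion apply to the point x, -y, -z); pixel columns grow to the right and rows downward; lengths in mm; the calibration is good to about 2 mm. A picture is of the moment at which its call begins: read the wrist's pose just before it.
- ctrl.finish_job(): hands the job in, once; it reports no verdict.
The state is a dict: "time_s": time; "joints": joint angles; "dq": joint speeds; "tau": joint torques, N m; "eef_pos": TCP position; "ee_rot": TCP orientation; "force": force on the tool from outside, world axes, zero at the start; "wrist_torque": the same for the moment, N m; "grip_width": opening from 0.0 (shut) to 1.0 (fully open).
Only numpy, scipy, OpenCV 4.12 (cv2) and the standard library are available. Lean on these libraries where they do the work, as an engineer would, in place of code of your own. Each camera call takes 0.05 s, during which the arm holds its last target.

TASK

Turn the black knob of the grey ejector block clockwise until its white pointer line meets the orange index mark and let go of it: this pushes the green arrow marker up out of its tight pocket. Then lift the marker out and lay it flat, white arrow upwards, on the bottom of the stainless kidney dish, setting it down rather than dropping it. Leave the knob on its mark and do not disturb the insulator or the spare knob.

Things in the scene. Friction and masses are not known exactly. Their poses are not given: they have to be found in the camera images.
- block: Grey steel ejector block fixed to the shelf, 256 x 110 x 44 mm (x, y, z). Origin: centre of its underside, on the shelf. x runs along its length: the knob's axis stands at x = -65 mm, y = 0; the pocket's centre is at x = +68 mm, y = 0. The pocket is 55.5 x 28.5 mm, open at the top, 24 mm deep, with a hole in its floor through which a lifter pushes up.
- knob (a joint): Angle of the black ejector knob, rad. Grows clockwise seen from above, from a stop at 0 to a stop at 2.6; starts between 0 and 0.6. Stiff (0.05 N m of friction), stays where it is left. It drives the lifter: from 0.65 on the marker rises 14 mm per rad. The index mark lies at 1.5 to 2.0, so there the marker stands 12 to 19 mm proud of the block's top, its foot still guided in the pocket; near the 2.6 stop it comes out of the pocket altogether.
- knob_axis (a point): Point on the knob's axis at the top of its grip, 81 mm above the shelf. The knob is a black round skirt (60 mm diameter, top 55 mm above the shelf) with an upright bar grip across it: 56 mm long, 14 mm thick, from 55 to 81 mm above the shelf. This point's x axis runs along the bar towards the end with the white pointer line; z is up.
- pointer_tip (a point): Outer end of the knob's white pointer line, on the rim of the skirt, 30 mm from the knob's axis, 55 mm above the shelf. Turns with the knob.
- index_mark (a point): Point on the line of the orange index mark, 30 mm from the knob's axis and 55 mm above the shelf, where the pointer tip must come. The mark is a 5 mm wide orange bar on the fixed aluminium ring (94 mm diameter, top 47 mm above the shelf) around the knob; the ring also has thin black ticks that do not matter.
- marker: Green acrylic arrow marker, 53 mm long (x, the point is at +x), 26 mm wide (y), 24 mm tall, 28 to 49 g, with a white arrow on its top. The 26 mm wide straight part runs from x = -26.5 to +13.5 mm. Origin: middle of its length and width, on its underside; z up. Starts in the block's pocket, its top level with the block's top.
- dish: Stainless kidney dish, loose, 0.4 kg, 282 mm long (x), 128 mm across, open at the top, rim 30 to 33 mm above the shelf, floor 4 mm thick, walls 4 mm. Origin: middle of the kidney, on its underside. It bends towards -y: the ends of its middle line lie at x = +-77, y = -20 mm; the floor is at least 58 mm wide to each side of the middle line.
- insulator: White ribbed ceramic insulator, 32 mm diameter, 42 mm tall, standing loose; leave alone. Origin: centre of its underside.
- spare_knob: Brown bakelite spare knob, 44 mm diameter, 30 mm tall, loose on the shelf; leave alone. Origin: centre of its underside.
There are look-alikes about, which are no part of the job. Of the things that look like the marker, the smaller one is meant.

How it is judged (in metres and radians):
On the way, in this order (a step that is already met when the one before it is completed fails the run):
1. the knob stands on the index mark, released, and the marker has risen (horizontal distance between pointer_tip and index_mark below 0.0035 m and contact force between the fingers and knob below 0.1 N and z of marker in the frame of block above 0.029 m), for 0.3 s.
2. the marker is lifted out by the gripper, the knob still on its mark (horizontal distance between pointer_tip and index_mark below 0.0035 m and height (world z) of marker above 0.05 m and contact force between the fingers and marker above 0.5 N), for 0.1 s.
At the end, for the whole second after the job is handed in: The pointer tip is within 3.5 mm (about 6.5 degrees) of the index mark; the marker lies flat (within 0.15 rad), right way up, at rest on the floor of the upright kidney dish, its underside within 6 mm of that floor (horizontal distance between pointer_tip and index_mark below 0.0035 m and x of marker in the frame of dish between -0.125 and 0.125 m and y of marker in the frame of dish between -0.075 and 0.055 m and z of marker in the frame of dish between 0.001 and 0.01 m and angle between marker's own z axis and vertical below 0.15 rad and angle between dish's own z axis and vertical below 0.1 rad and linear speed of marker below 0.03 m/s); the robot touches nothing.
It fails at once if the marker is let fall (faster than 0.6 m/s with no finger on it: a drop of about 18 mm) (linear speed of marker above 0.6 m/s and contact force between the fingers and marker below 0.05 N).
It fails at once if the insulator or the spare knob is moved by more than 20 mm (distance of any of insulator, spare_knob from where it was at the start of the episode above 0.02 m).
It fails at once if the dish is shoved by more than 40 mm (distance of dish from where it was at the start of the episode above 0.04 m).
It also fails if it takes over 64 s, if anything falls off the work surface, if the arm or the gripper's body presses on something with over 40 N, if the wrist force passes 120 N, or if a joint passes its speed limit or range.

## Working session

There is one attempt and no reset: what is moved stays moved. The work goes in short steps, Python scripts to look and compute and a tool call to move; the robot and the scene stay as the last step left them, time stands still between calls to the robot, and variables do not carry over. Pictures are saved under pics/ and viewed, and the job is handed in when it is done.

Besides the shell and the picture viewer there is one more tool, called after ">>>" as name(argument=value, ...) on one line, values as JSON. carry_out: Moves the arm, as the interface text tells. Its arguments: {"type":"object","properties":{"plan":{"type":"array"},"grip_force":{"type":"number"}},"required":["plan"]}

```bash
ls; mkdir -p pics; python3 - <<'E'
from rig import ctrl
import cv2,pickle
s=ctrl.sense();print(s)
for n in["scene","side","wrist"]:
    s=ctrl.sense();c=ctrl.capture(n);c['state']=s
    pickle.dump(c,open(f'pics/{n}0.pkl','wb'));cv2.imwrite(f'pics/{n}0.png',c['color'])
    print(n,{k:v for k,v in c.items() if k not in('color','range_z','state')})
E
```

```text
pics
{'time_s': 0.0, 'joints': array([-2.23384948e-01,  3.13452581e-01,  1.49843805e+00, -5.03630189e-05,
        1.33100790e+00, -2.23431187e-01]), 'dq': array([0.00098461, 0.00042518, 0.00020421, 0.00173825, 0.00081154,
       0.00053337]), 'tau': array([-5.78409599e-04, -4.12261176e+01, -2.59742296e+01, -3.58453699e-04,
        4.11797926e-03, -1.23038126e-05]), 'eef_pos': array([5.24738000e+02, 4.24487284e-02, 2.30733397e+02]), 'ee_rot': array([-5.39481372e-04,  7.07086042e-01,  7.07127218e-01, -3.68627497e-04]), 'force': array([0.14502661, 1.43501165, 0.2854909 ]), 'wrist_torque': array([-0.035506  , -0.04044254, -0.025457  ]), 'grip_width': 1.001621070252992}
scene {'fx': 618.481593030063, 'fy': 618.481593030063, 'cx': 319.39460844175716, 'cy': 246.1146369658961, 'cam_to_world': array([[-5.41890573e-01, -4.52186925e-01,  7.08436019e-01,
         1.23592434e+03],
       [ 8.40130896e-01, -2.68251685e-01,  4.71403343e-01,
         4.15544421e+02],
       [-2.31232722e-02,  8.50628014e-01,  5.25259265e-01,
         5.72077885e+02],
       [ 0.00000000e+00,  0.00000000e+00,  0.0000
[... 272 characters left out ...]
6.90925164e-01, -6.79052069e-01,
        -5.52087198e+02],
       [ 1.41242024e-04,  7.00978001e-01,  7.13182881e-01,
         6.44482770e+02],
       [ 0.00000000e+00,  0.00000000e+00,  0.00000000e+00,
         1.00000000e+00]])}
wrist {'fx': 334.2568357247621, 'fy': 334.2568357247621, 'cx': 312.3660423942329, 'cy': 236.32925520766008, 'tool_from_camera': array([[ 8.67686564e-04,  9.50522413e-01,  3.10654776e-01,
         7.97811779e+01],
       [ 9.99999460e-01, -1.00223077e-03,  2.73476282e-04,
        -3.08068045e-01],
       [ 5.71293110e-04,  3.10654371e-01, -9.50522769e-01,
        -1.41971959e+02],
       [ 0.00000000e+00,  0.00000000e+00,  0.00000000e+00,
         1.00000000e+00]])}
```

View pics/scene0.png

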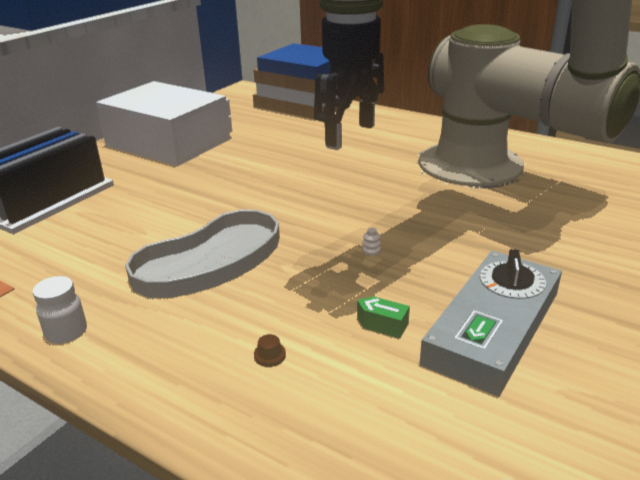

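View pics/side0.png

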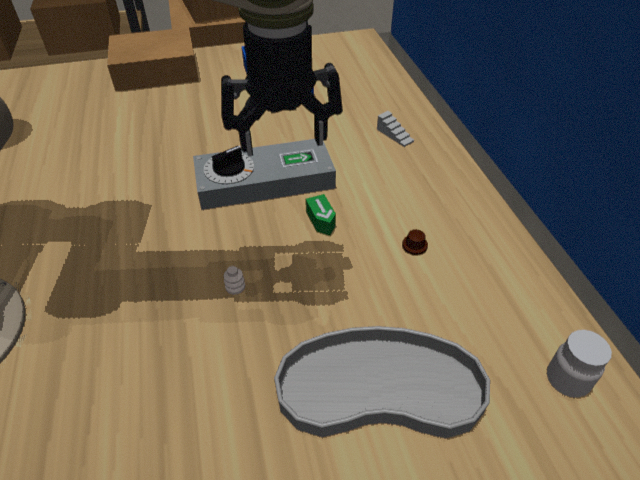

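View pics/wrist0.png

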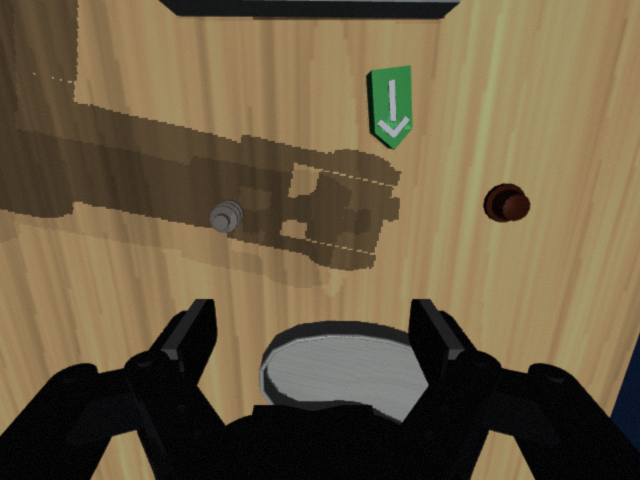

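The scene camera shows the block at (490,320) with the knob at (513,275) and the marker in its pocket at (480,328). The bigger look-alike lies loose at (383,315), the dish is at (205,250), the insulator at (371,240) and the spare knob at (269,350). I'll enlarge the knob next.

```bash
cat > h.py <<'E'
import numpy as np,cv2,pickle
from scipy.spatial.transform import Rotation as R
def load(n): return pickle.load(open(f'pics/{n}.pkl','rb'))
def T(c):
    if 'cam_to_world' in c: return c['cam_to_world']
    s=c['state'];M=np.eye(4);q=s['ee_rot'];M[:3,:3]=R.from_quat([q[1],q[2],q[3],q[0]]).as_matrix();M[:3,3]=s['eef_pos']
    return M@c['tool_from_camera']
def ray(c,u,v):
    M=T(c);d=np.array([(u-c['cx'])/c['fx'],-(v-c['cy'])/c['fy'],-1.]);return M[:3,3],M[:3,:3]@d
def atz(c,u,v,z):
    o,d=ray(c,u,v);return o+d*(z-o[2])/d[2]
def atd(c,u,v):
    o,d=ray(c,u,v);return o+d*c['range_z'][int(round(v)),int(round(u))]
def proj(c,P):
    M=np.linalg.inv(T(c));p=(M[:3,:3]@np.asarray(P).T).T+M[:3,3];return np.stack([c['cx']+c['fx']*p[:,0]/-p[:,2],c['cy']-c['fy']*p[:,1]/-p[:,2]],1)
def crop(c,u0,v0,u1,v1,k,name):
    im=cv2.resize(c['color'][v0:v1,u0:u1],None,fx=k,fy=k,interpolation=cv2.INTER_CUBIC);cv2.imwrite(f'pics/{name}.png',im)
def grab(n,name):
    from rig import ctrl
    s=ctrl.sense();c=ctrl.capture(n);c['state']=s;pickle.dump(c,open(f'pics/{name}.pkl','wb'));cv2.imwrite(f'pics/{name}.png',c['color']);return c
E
python3 - <<'E'
from h import *
crop(load('scene0'),415,235,575,395,5 and 3.7,'sc_crop')
crop(load('side0'),185,130,345,215,5,'si_crop')
E
```

```text
(no output)
```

View pics/sc_crop.png

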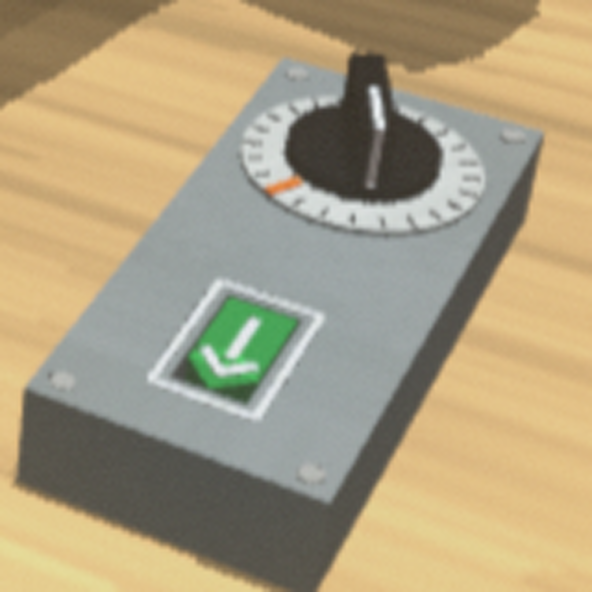

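View pics/si_crop.png

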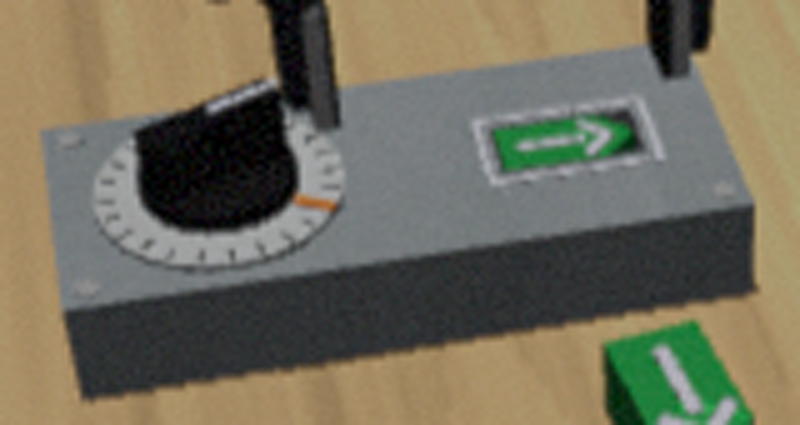

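```bash
python3 - <<'E'
from h import *
np.set_printoptions(precision=1,suppress=True)
c=load('scene0');f=lambda p:(415+(p[0]+.5)/3.7-.5,235+(p[1]+.5)/3.7-.5)
print('sc corners',[atz(c,*f(p),44)[:2] for p in[(285,58),(543,135),(333,500),(25,392)]])
print('orange',atz(c,*f((269,190)),47),atz(c,*f((299,182)),47))
print('ptr',atz(c,*f((371,187)),55),atz(c,*f((376,87)),81),atz(c,*f((380,128)),81))
s=load('side0');g=lambda p:(185+(p[0]+.5)/5-.5,130+(p[1]+.5)/5-.5)
print('si corners',[atz(s,*g(p),44)[:2] for p in[(42,128),(66,312),(753,205),(680,45)]])
print('orange',atz(s,*g((297,201)),47),atz(s,*g((336,208)),47))
print('ptr top',atz(s,*g((208,108)),81),atz(s,*g((275,82)),81))
print('ring ext x',atz(s,*g((94,190)),47),atz(s,*g((344,172)),47),atz(s,*g((210,268)),47))
for n,p in dict(ins=(234,288),spare=(415,248),ell=(275,380),elr=(489,380),dn=(380,328)).items(): print(n,atz(s,*p,0),atz(s,*p,31))
E
```

```text
sc corners [array([394.6, 184.1]), array([398.2, 293.1]), array([649.1, 290.6]), array([652. , 181.7])]
orange [495.9 213.2  47. ] [484.7 221.3  47. ]
ptr [485.2 249.   55. ] [456.1 237.8  81. ] [483.4 248.1  81. ]
si corners [array([395.2, 296.3]), array([394.7, 183.7]), array([648.7, 182.1]), array([647.9, 288.8])]
orange [483.7 222.8  47. ] [497.2 215.1  47. ]
ptr top [457.3 241.2  81. ] [483.4 251.3  81. ]
ring ext x [411.1 248.2  47. ] [503.5 235.9  47. ] [447.5 191.8  47. ]
ins [427.6 -14.2   0. ] [427.8 -40.   31. ]
spare [740.2  -3.6   0. ] [725.3 -30.   31. ]
ell [ 460.5 -189.7    0. ] [ 459.2 -207.1   31. ]
elr [ 745.9 -262.7    0. ] [ 730.8 -276.7   31. ]
dn [ 628.5 -144.4    0. ] [ 619. -164.   31.]
```

>>> carry_out(plan=[[85,[30,-8.5,8],[0,0,0]],[85,[30,-8.5,8],[0,0,0]],[85,[30,-8.5,8],[0,0,0]],[85,[30,-8.5,8],[0,0,0]],[85,[30,-8.5,8],[0,0,0]],[85,[30,-8.5,8],[0,0,0]],[85,[30,-8.5,8],[0,0,0]],[85,[28,-8,8],[0,0,0]],[85,[0,0,0],[0,0,1.1]],[85,[0,0,0],[0,0,1.1]],[85,[0,0,0],[0,0,1.1]],[85,[0,0,0],[0,0,1.1]],[85,[0,0,0],[0,0,1.1]],[85,[0,0,0],[0,0,1.1]],[85,[0,0,0],[0,0,1.1]],[85,[0,0,0],[0,0,1.1]],[85,[0,0,0],[0,0,1.1]],[85,[0,0,0],[0,0,1.1]]])

```text
time_s: 1.65
eef_pos: [457.4, 237.9, 167.1]
ee_rot: [0.0, 0.979, 0.205, -0.0]
force: [-0.9, -0.1, 0.9]
grip_width: 0.993
```

```bash
python3 - <<'E'
from h import *
c=grab('wrist','w1');print(c['state']['joints'],c['state']['eef_pos'],c['state']['ee_rot'])
E
```

```text
[2.52176723e-01 3.52565775e-01 1.61861419e+00 6.42985262e-06
 1.17101270e+00 1.40977822e+00] [457.35879499 237.94400306 167.053443  ] [ 1.07113813e-05  9.78734767e-01  2.05129631e-01 -2.99829620e-04]
```

View pics/w1.png

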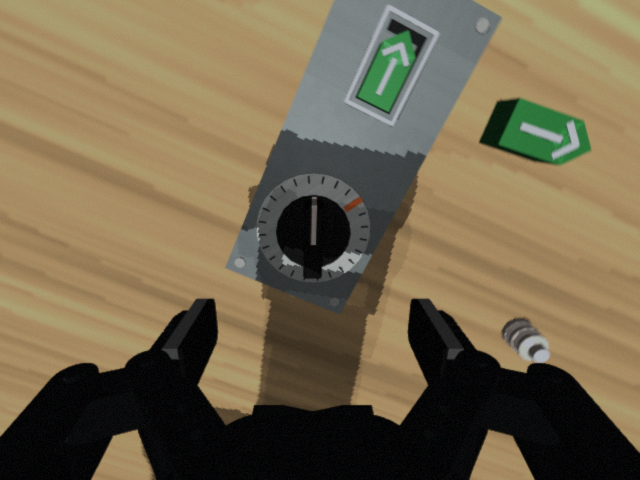

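The wrist view shows the pointer pointing straight up at (314,198) and the orange mark at (353,204). The knob is centred between the fingers.

```bash
python3 - <<'E'
from h import *
crop(load('w1'),245,165,385,290,4.5,'w1c')
E
```

```text
(no output)
```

View pics/w1c.png

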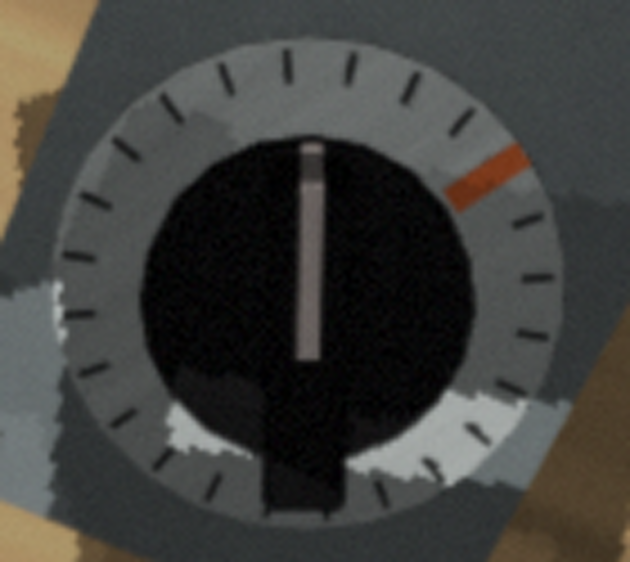

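```bash
python3 - <<'E'
from h import *
np.set_printoptions(precision=1,suppress=True)
c=load('w1');f=lambda p:(245+(p[0]+.5)/4.5-.5,165+(p[1]+.5)/4.5-.5)
A=lambda p,z:atz(c,*f(p),z)[:2]
l,r,t,b=[A(p,47) for p in[(54,290),(563,285),(310,38),(308,526)]]
# circle fit
pts=np.array([A(p,47) for p in[(54,290),(563,285),(310,38),(470,95),(150,95),(100,420),(510,400)]])
s=np.linalg.lstsq(np.c_[2*pts,np.ones(len(pts))],(pts**2).sum(1),rcond=None)[0];ax=s[:2];print('axis',ax,'r',np.sqrt(s[2]+ax@ax))
ang=lambda v:np.degrees(np.arctan2(v[1],v[0]))
oi,oo=A((453,203),47),A((522,153),47);print('orange',oi,oo,ang(oi-ax),ang(oo-ax),ang(oo-oi))
p0,p1,p2=A((313,145),55),A((312,185),81),A((308,360),81);print('ptr',p0,p1,p2,ang(p0-ax),ang(p1-ax),ang(p1-p2))
print('bar rear end',A((303,512),81), ang(ax-A((303,512),81)))
E
```

```text
axis [457.2 238. ] r 45.47189635967108
orange [482.7 220.4] [495.8 213.1] -34.75389390972873 -32.89477655347627 -29.046533001744958
ptr [483.7 248.2] [482.6 248.1] [456.  237.1] 21.047417552001534 21.622321682695414 22.526221977637487
bar rear end [431.1 227. ] 22.88363367019898
```

>>> carry_out(plan=[[50,[0,0,22],[0,0,0]],[50,[0,0,22],[0,0,0]],[50,[0,0,22],[0,0,0]],[50,[0,0,20],[0,0,0]],[50,[0,0,12],[0,0,0]],[50,[0,0,9],[0,0,0]],[30,[0,0,0],[0,0,0]],[10,[0,0,0],[0,0,0]],[10,[0,0,0],[0,0,0]],[10,[0,0,0],[0,0,0]],[10,[0,0,0],[0,0,0]],[10,[0,0,0],[0,0,0]]], grip_force=30)

```text
time_s: 2.7
eef_pos: [458.2, 238.0, 61.2]
ee_rot: [0.0, 0.978, 0.208, 0.001]
force: [-0.6, -2.3, 6.2]
grip_width: 0.155
```

```bash
python3 - <<'E'
from h import *
c=grab('wrist','w2');print(c['state'])
E
```

```text
{'time_s': 2.7, 'joints': array([ 2.52007421e-01,  4.96099131e-01,  1.72183025e+00, -3.89210353e-04,
        9.21617966e-01,  1.40387793e+00]), 'dq': array([ 8.03050025e-04,  1.34807565e-04,  8.29663337e-05,  2.98744874e-04,
       -3.67503139e-04,  1.50355167e-03]), 'tau': array([  1.21960357, -40.8306706 , -18.56897593,   0.50713789,
        -0.04336386,   0.05439329]), 'eef_pos': array([458.18734922, 237.98623872,  61.22123072]), 'ee_rot': array([1.11503427e-04, 9.78117776e-01, 2.08049386e-01, 1.02832627e-03]), 'force': array([-0.58497019, -2.32429511,  6.19469177]), 'wrist_torque': array([-0.42022741, -0.05026978,  0.06850001]), 'grip_width': 0.15512329852632156}
```

View pics/w2.png

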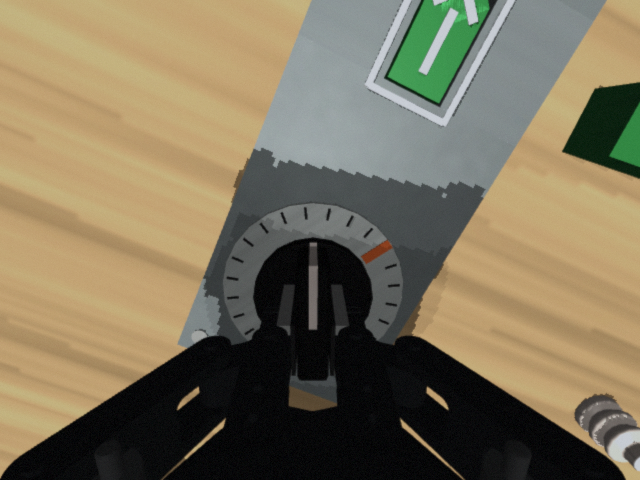

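The bar is held (13 mm opening) and the orange mark is at (377,252). I'll turn about 54° clockwise.

>>> carry_out(plan=[[10,[0,0,0],[0,0,0.9]],[10,[0,0,0],[0,0,0.9]],[10,[0,0,0],[0,0,0.9]],[10,[0,0,0],[0,0,0.9]],[10,[0,0,0],[0,0,0.9]],[10,[0,0,0],[0,0,0.9]],[10,[0,0,0],[0,0,0.9]],[10,[0,0,0],[0,0,0.9]],[10,[0,0,0],[0,0,0.9]],[10,[0,0,0],[0,0,0.9]],[10,[0,0,0],[0,0,0]],[10,[0,0,0],[0,0,0]]])

```text
time_s: 3.75
eef_pos: [458.2, 236.6, 61.2]
ee_rot: [0.001, 0.966, -0.259, 0.001]
force: [-0.5, -12.6, 8.0]
grip_width: 0.153
```

```bash
python3 - <<'E'
from h import *
c=grab('wrist','w3');print(c['state']['eef_pos'],c['state']['force'],c['state']['wrist_torque'],c['state']['joints'])
crop(c,210,190,420,340,3.8,'w3c')
E
```

```text
[458.15755818 236.59526448  61.21410803] [ -0.48466069 -12.62426002   8.04585275] [-1.98165262 -0.00943975 -0.04687278] [ 0.25054486  0.4958388   1.72230142 -0.00335851  0.92292433  2.34697172]
```

View pics/w3c.png

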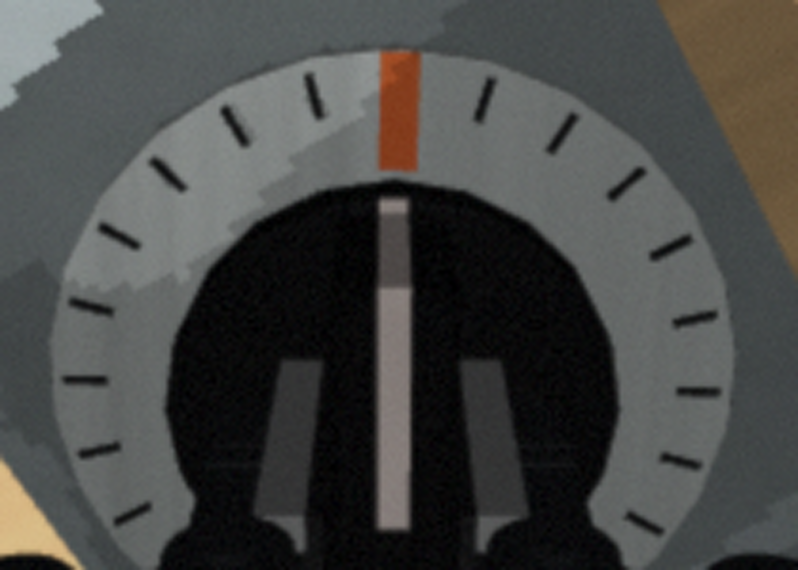

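The pointer tip is at crop x=394 and the orange mark at 399, so it's about 1° short. I'll nudge, release and rise.

>>> carry_out(plan=[[10,[0,0,0],[0,0,0.15]],[10,[0,0,0],[0,0,0]],[10,[0,0,0],[0,0,0]],[40,[0,0,0],[0,0,0]],[50,[0,0,0],[0,0,0]],[50,[0,0,0],[0,0,0]],[50,[0,0,0],[0,0,0]],[60,[0,0,-10],[0,0,0]],[60,[0,0,-25],[0,0,0]],[60,[0,0,-25],[0,0,0]],[60,[0,0,-25],[0,0,0]],[60,[0,0,-20],[0,0,0]],[60,[0,0,0],[0,0,0]],[60,[0,0,0],[0,0,0]]])

```text
time_s: 4.97
eef_pos: [457.8, 238.2, 166.5]
ee_rot: [-0.001, 0.964, -0.266, 0.001]
force: [0.6, -0.2, -0.3]
grip_width: 0.7
```

```bash
python3 - <<'E'
from h import *
c=grab('wrist','w4');print(c['state']['eef_pos'],c['state']['force'],c['state']['wrist_torque'],c['state']['joints'])
E
```

```text
[457.79173889 238.19887512 166.51676553] [ 0.60966078 -0.17635906 -0.34951398] [-0.06793729  0.0299117   0.01222303] [2.52401164e-01 3.52654510e-01 1.62001924e+00 1.16980822e-04
 1.16655027e+00 2.36224002e+00]
```

View pics/w4.png

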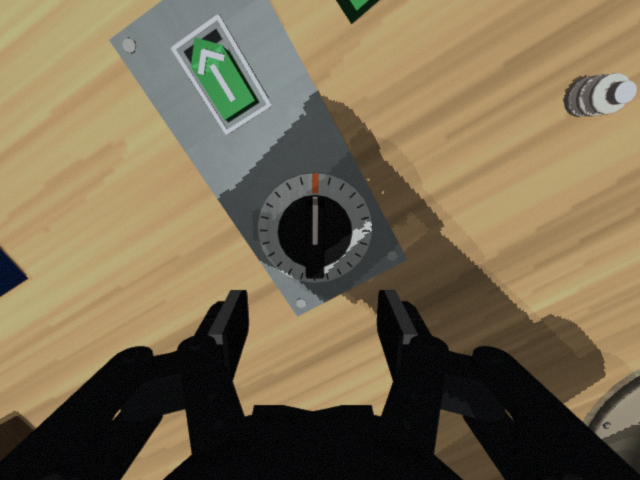

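The pointer and the orange mark line up (315,183–240). Next I'll check from the scene camera that the marker has risen.

```bash
python3 - <<'E'
from h import *
c=grab('scene','s2')
crop(c,415,235,575,395,3.7,'s2c')
c=load('w4');crop(c,160,5,280,145,4.2,'w4c')
c=grab('side','si2');crop(c,185,130,345,215,5,'si2c')
E
```

```text
(no output)
```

View pics/s2c.png

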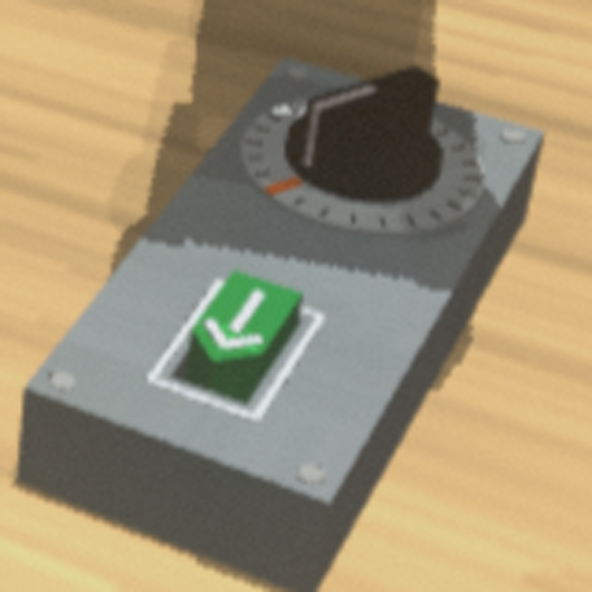

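View pics/w4c.png

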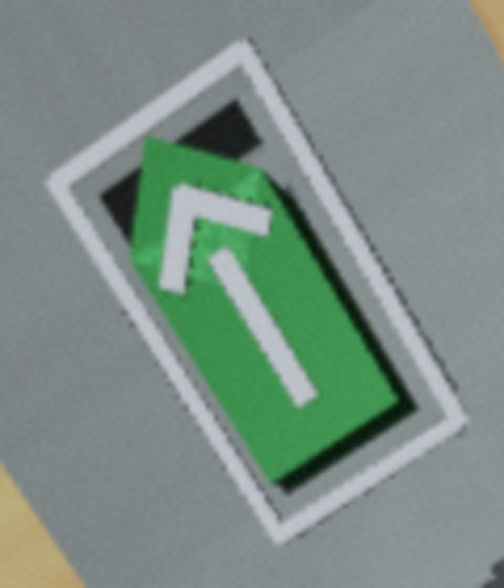

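View pics/si2c.png

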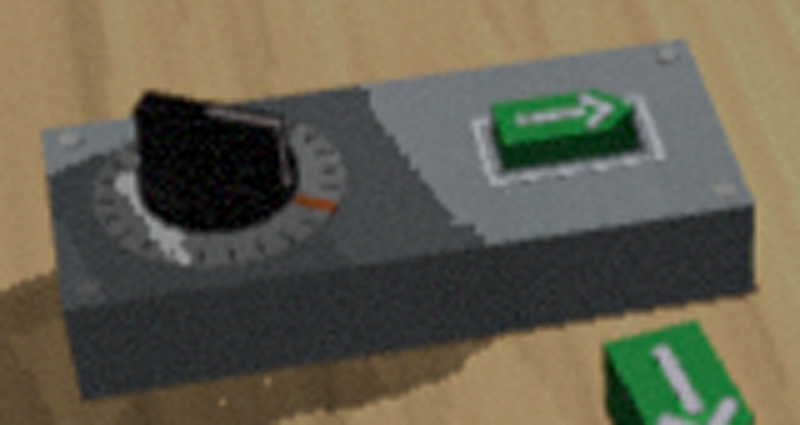

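```bash
python3 - <<'E'
from h import *
np.set_printoptions(precision=1,suppress=True)
c=load('w4');f=lambda p:(160+(p[0]+.5)/4.2-.5,5+(p[1]+.5)/4.2-.5)
print('depth z',[atd(c,*f(p))[2] for p in[(330,300),(200,330),(300,460),(360,390)]], 'top',[atd(c,*f(p))[2] for p in[(430,250),(420,480)]])
for z in(58,61): print([atz(c,*f(p),z)[:2] for p in[(278,483),(398,398),(265,175),(135,250),(152,137)]])
print('frame',np.mean([atz(c,*f(p),44) for p in[(50,182),(243,43),(465,420),(282,542)]],0))
E
```

```text
depth z [np.float64(55.47062583969898), np.float64(56.1945064077631), np.float64(55.862733371394796), np.float64(55.88623215290491)] top [np.float64(42.49078997399113), np.float64(42.26997715714947)]
[array([561.7, 247.5]), array([562.4, 222.7]), array([600.5, 222.5]), array([602.4, 246.7]), array([613.9, 234.7])]
[array([561.3, 246.9]), array([561.9, 222.4]), array([599.6, 222.2]), array([601.5, 246.1]), array([612.8, 234.2])]
frame [588.7 235.7  44. ]
```

>>> carry_out(plan=[[85,[0,0,0],[0,0,-1.03]],[85,[0,0,0],[0,0,-1.03]],[85,[0,0,0],[0,0,-1.03]],[85,[0,0,0],[0,0,-1.03]],[85,[0,0,0],[0,0,-1.03]],[60,[25,0,0],[0,0,0]],[60,[25,0,0],[0,0,0]],[60,[25,0,0],[0,0,0]],[60,[25,0,0],[0,0,0]],[60,[15,0,0],[0,0,0]],[60,[0,0,0],[0,0,0]],[60,[0,0,0],[0,0,0]]])

```text
time_s: 6.12
eef_pos: [572.1, 237.8, 163.9]
ee_rot: [0.0, 1.0, -0.0, -0.001]
force: [0.2, 1.4, 0.3]
grip_width: 0.703
```

```bash
python3 - <<'E'
from h import *
c=grab('wrist','w5');print(c['state']['eef_pos'],c['state']['ee_rot'],c['state']['joints'])
E
```

```text
[572.08912923 237.79787454 163.88821726] [ 2.18415254e-04  9.99999211e-01 -1.88061917e-04 -1.22261597e-03] [2.05069030e-01 5.76021189e-01 1.28248442e+00 7.37011811e-05
 1.28556998e+00 1.77622066e+00]
```

View pics/w5.png

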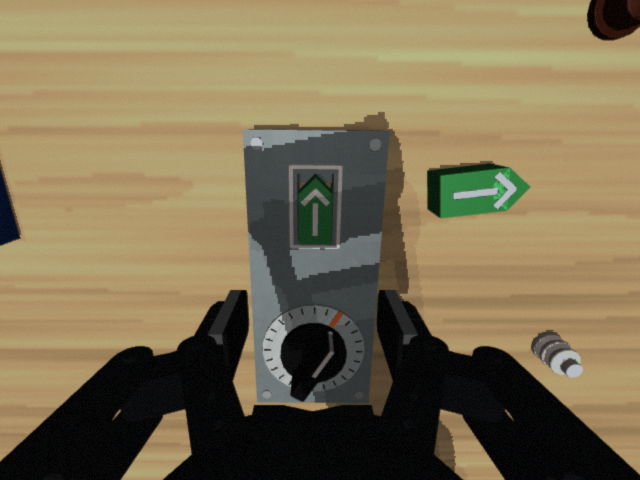

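```bash
python3 - <<'E'
from h import *
crop(load('w5'),270,150,360,260,5,'w5c')
E
```

```text
(no output)
```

View pics/w5c.png

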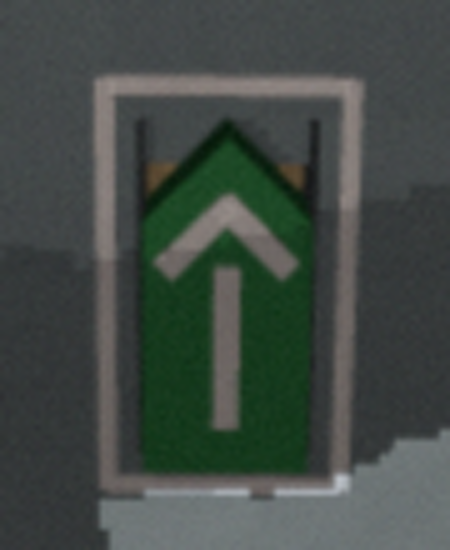

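```bash
python3 - <<'E'
from h import *
np.set_printoptions(precision=1,suppress=True)
c=load('w5');f=lambda p:(270+(p[0]+.5)/5-.5,150+(p[1]+.5)/5-.5)
print([atz(c,*f(p),57.5)[:2] for p in[(142,470),(307,470),(310,215),(144,218),(226,118)]])
print('frame',[atz(c,*f(p),44)[:2] for p in[(95,78),(362,80),(348,492),(102,492)]])
E
```

```text
[array([563.9, 249.1]), array([563.9, 223.1]), array([604.4, 223.4]), array([603.9, 248.3]), array([618.8, 236. ])]
frame [array([623.1, 256.1]), array([622.8, 215. ]), array([555.2, 215.4]), array([555.3, 256.4])]
```

>>> carry_out(plan=[[50,[6,1,15],[0,0,0]],[50,[6,0.8,20],[0,0,0]],[50,[0,0,22],[0,0,0]],[50,[0,0,20],[0,0,0]],[50,[0,0,15],[0,0,0]],[50,[0,0,10],[0,0,0]],[50,[0,0,0],[0,0,0]],[50,[0,0,0],[0,0,0]],[50,[0,0,0],[0,0,0]]])

```text
time_s: 6.92
eef_pos: [584.9, 236.4, 64.3]
ee_rot: [-0.0, 1.0, 0.0, 0.001]
force: [0.6, -0.0, -0.3]
grip_width: 0.582
```

```bash
python3 - <<'E'
from h import *
c=grab('wrist','w6');print(c['state']['eef_pos'],c['state']['force'],c['state']['grip_width'])
E
```

```text
[584.90962241 236.36911499  64.27737035] [ 0.5964863  -0.02447305 -0.31092981] 0.5820982123834791
```

View pics/w6.png

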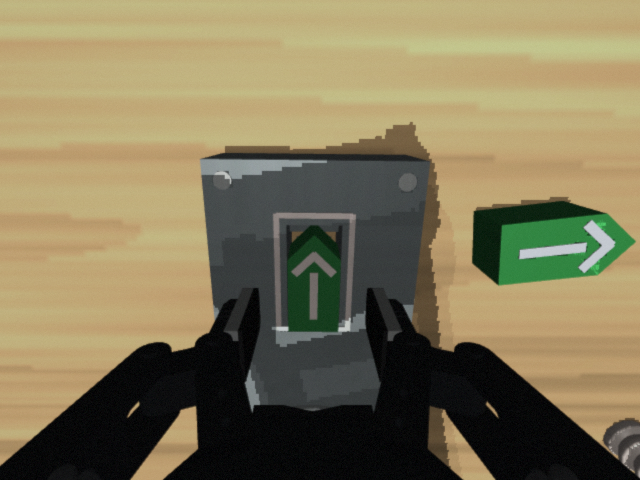

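The marker at (315,280) is centred between the fingers. I'll go down to TCP z≈47 and close.

>>> carry_out(plan=[[50,[0,0,9],[0,0,0]],[50,[0,0,8],[0,0,0]],[40,[0,0,0],[0,0,0]],[30,[0,0,0],[0,0,0]],[20,[0,0,0],[0,0,0]],[20,[0,0,0],[0,0,0]],[20,[0,0,0],[0,0,0]],[20,[0,0,0],[0,0,0]],[20,[0,0,0],[0,0,0]]], grip_force=40)

```text
time_s: 7.72
eef_pos: [584.6, 236.2, 46.4]
ee_rot: [-0.0, 1.0, 0.0, 0.0]
force: [0.4, 0.4, 0.3]
grip_width: 0.292
```

```bash
python3 - <<'E'
from h import *
c=grab('wrist','w7');print(c['state']['eef_pos'],c['state']['force'],c['state']['grip_width']*85.4)
c=grab('scene','s3');crop(c,385,195,575,395,3,'s3c')
E
```

```text
[584.55195967 236.21388568  46.39384117] [0.37689283 0.44300969 0.31872938] 24.962437332181715
```

View pics/s3c.png

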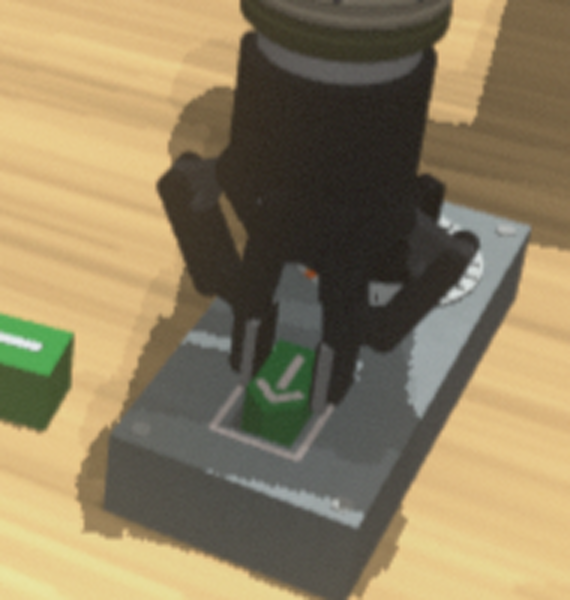

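The marker is held at 25 mm opening. Lifting straight up.

>>> carry_out(plan=[[18,[0,0,-4],[0,0,0]],[18,[0,0,-6],[0,0,0]],[18,[0,0,-8],[0,0,0]],[18,[0,0,-10],[0,0,0]],[18,[0,0,-15],[0,0,0]],[18,[0,0,-20],[0,0,0]],[18,[0,0,-20],[0,0,0]],[18,[0,0,-20],[0,0,0]],[18,[0,0,-12],[0,0,0]],[18,[0,0,0],[0,0,0]],[18,[0,0,0],[0,0,0]],[18,[0,0,0],[0,0,0]]])

```text
time_s: 8.82
eef_pos: [584.1, 236.1, 160.6]
ee_rot: [0.0, 1.0, -0.0, -0.001]
force: [0.0, -0.6, -0.9]
grip_width: 0.289
```

```bash
python3 - <<'E'
from h import *
c=grab('wrist','w8');print(c['state']['eef_pos'],c['state']['force'],c['state']['grip_width']*85.4)
c=grab('scene','s4');crop(c,315,95,575,355,2.3,'s4c')
c=grab('side','si4');crop(c,100,50,500,450,1.5,'si4c')
E
```

```text
[584.09824278 236.08721862 160.56816808] [ 0.00168351 -0.5584295  -0.89345692] 24.720444055478207
```

View pics/w8.png

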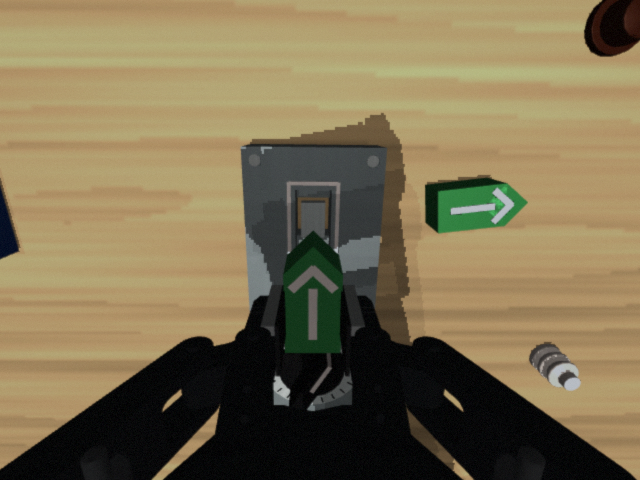

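View pics/s4c.png

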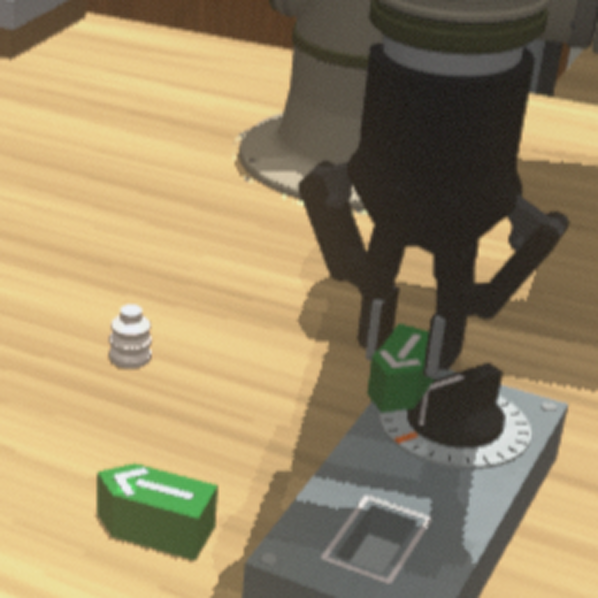

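View pics/si4.png

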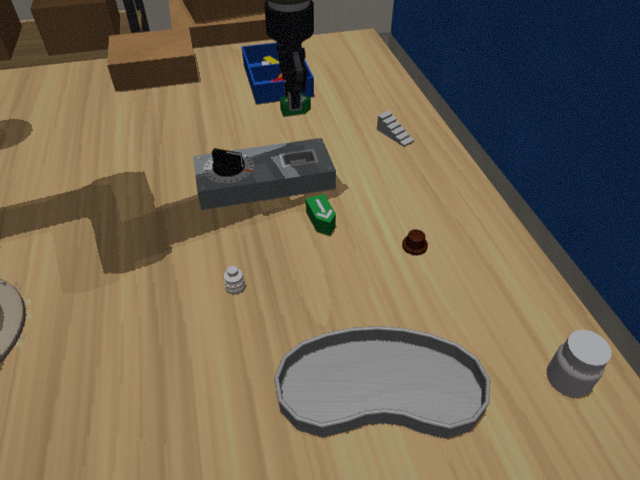

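The marker is held upright, the pocket is empty and the pointer is still on the mark. Next I'll locate the dish floor and find where the marker's underside sits relative to the TCP.

```bash
python3 - <<'E'
from h import *
np.set_printoptions(precision=1,suppress=True)
c=load('w8')
print('marker top z',[atd(c,*p) for p in[(300,300),(325,310),(300,340),(325,340),(313,250)]],'TCP',c['state']['eef_pos'])
for n in('si4','s4'):
    c=load(n);v,u=np.mgrid[0:480,0:640];d=c['range_z'];M=T(c)
    P=np.stack([(u-c['cx'])/c['fx']*d,-(v-c['cy'])/c['fy']*d,-d],-1)@M[:3,:3].T+M[:3,3]
    box=(d>0)&(P[...,0]>430)&(P[...,0]<780)&(P[...,1]<-90)&(P[...,1]>-330)
    rim=box&(P[...,2]>26)&(P[...,2]<40)
    if n=='s4': rim&=(u<300)
    q=P[rim][:,:2];r=cv2.minAreaRect(q.astype(np.float32));print(n,'rim',len(q),r,np.median(P[rim][:,2]))
    fl=box&(P[...,2]>1)&(P[...,2]<9);
    # floor grey
    g=c['color'].astype(int);fl&=(abs(g[...,0]-g[...,2])<20)
    q=P[fl];print('floor',len(q),q.mean(0),cv2.minAreaRect(q[:,:2].astype(np.float32)))
E
```

```text
marker top z [array([590. , 241.9, 169.8]), array([584.9, 230.7, 169.8]), array([569.2, 242.1, 169.8]), array([569.7, 230.5, 170.6]), array([613.7, 236.1, 169.7])] TCP [584.1 236.1 160.6]
si4 rim 2763 ((596.673095703125, -232.20208740234375), (149.36863708496094, 281.51580810546875), 74.90473937988281) 32.63418752702296
floor 13625 [ 598.5 -230.7    4.3] ((597.525634765625, -233.57984924316406), (145.3231201171875, 272.02325439453125), 75.33723449707031)
s4 rim 1533 ((599.4306640625, -231.17758178710938), (149.00494384765625, 281.5340270996094), 74.86112976074219) 31.150098027186004
floor 4189 [ 592.5 -246.2    4.1] ((599.975341796875, -231.48861694335938), (148.88168334960938, 278.5063781738281), 74.08826446533203)
```

>>> carry_out(plan=[[18,[0,15,0],[0,0,0]],[18,[1,28,0],[0,0,0]],[18,[1,30,0],[0,0,0]],[18,[1,30,0],[0,0,0]],[18,[1,30,0],[0,0,0]],[18,[1,30,0],[0,0,0]],[18,[1,30,0],[0,0,0]],[18,[1,30,0],[0,0,0]],[18,[1,30,0],[0,0,0]],[18,[1,30,0],[0,0,0]],[18,[1,30,0],[0,0,0]],[18,[1,30,0],[0,0,0]],[18,[1,30,0],[0,0,0]],[18,[0,30,0],[0,0,0]],[18,[0,30,0],[0,0,0]],[18,[0,25,0],[0,0,0]],[18,[0,0,0],[0,0,0]],[18,[0,0,0],[0,0,0]],[18,[0,0,0],[0,0,0]]])

```text
time_s: 10.55
eef_pos: [596.1, -221.6, 160.9]
ee_rot: [-0.0, 1.0, -0.0, -0.0]
force: [-0.1, -0.7, 0.3]
grip_width: 0.287
```

```bash
python3 - <<'E'
from h import *
c=grab('wrist','w9');print(c['state']['eef_pos'],c['state']['ee_rot'],c['state']['force'],c['state']['grip_width']*85.4)
print('marker top',[atd(c,*p)[2] for p in[(300,300),(325,310),(300,340),(325,340)]])
grab('side','si5')
E
```

```text
[ 596.09164196 -221.60122078  160.94627946] [-3.04845131e-04  9.99999888e-01 -7.56356773e-05 -3.54725067e-04] [-0.06161123 -0.70921678  0.28905608] 24.5332912241575
marker top [np.float64(169.7227186918029), np.float64(170.19305162262958), np.float64(171.22675914252073), np.float64(170.54110363730064)]
```

View pics/w9.png

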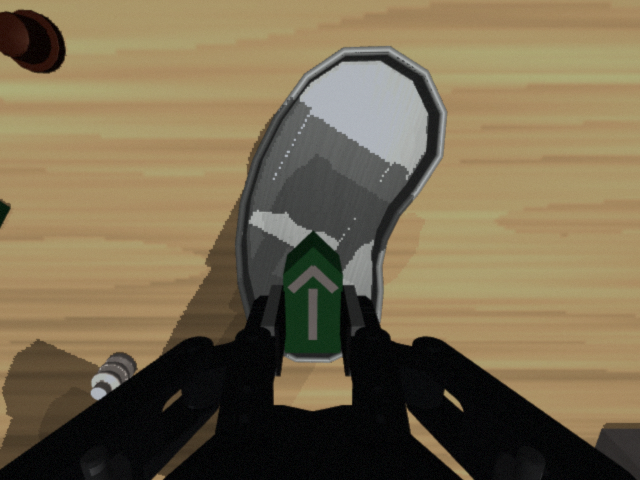

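View pics/si5.png

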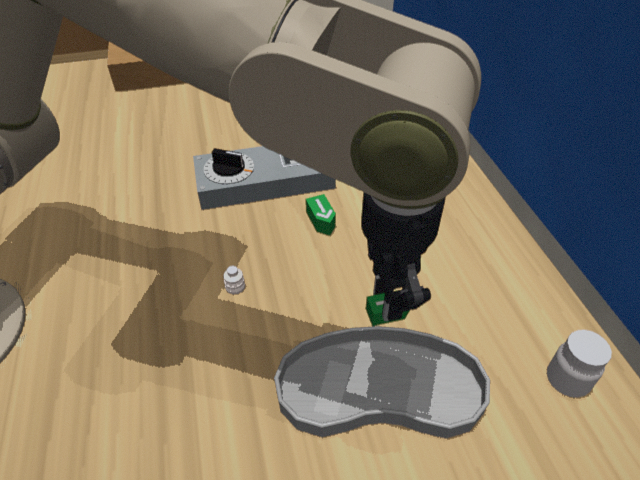

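The marker is over the middle of the dish and level. I'll lower it to TCP z≈22 first.

>>> carry_out(plan=[[18,[0,0,10],[0,0,0]],[18,[0,0,20],[0,0,0]],[18,[0,0,25],[0,0,0]],[18,[0,0,25],[0,0,0]],[18,[0,0,25],[0,0,0]],[18,[0,0,15],[0,0,0]],[18,[0,0,10],[0,0,0]],[18,[0,0,7],[0,0,0]],[18,[0,0,2],[0,0,0]],[18,[0,0,0],[0,0,0]],[18,[0,0,0],[0,0,0]],[18,[0,0,0],[0,0,0]]])

```text
time_s: 11.65
eef_pos: [597.0, -222.0, 23.3]
ee_rot: [0.0, 1.0, 0.0, 0.001]
force: [0.4, 0.4, 0.2]
grip_width: 0.293
```

```bash
python3 - <<'E'
from h import *
c=grab('wrist','w10');print(c['state']['eef_pos'],c['state']['force'],c['state']['grip_width']*85.4)
c=grab('scene','s6');crop(c,110,120,330,320,3.3,'s6c')
E
```

```text
[ 597.00103385 -222.04433159   23.332286  ] [0.36493183 0.38595366 0.23757094] 25.02747656652904
```

View pics/s6c.png

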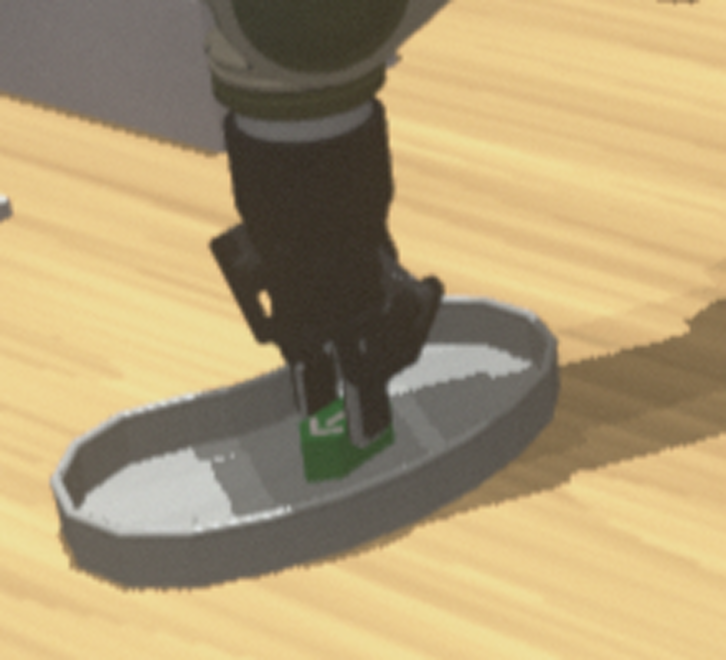

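View pics/w10.png

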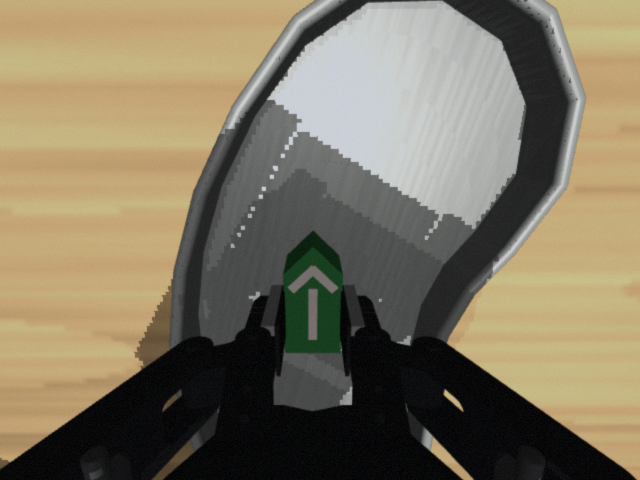

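The marker is inside the dish, clear of the walls and with no contact force yet. Down 4 mm more, then in small steps.

>>> carry_out(plan=[[18,[0,0,2],[0,0,0]],[18,[0,0,1.5],[0,0,0]],[18,[0,0,0.5],[0,0,0]],[18,[0,0,0],[0,0,0]],[18,[0,0,0],[0,0,0]]])

```text
time_s: 12.17
eef_pos: [596.5, -221.8, 18.3]
ee_rot: [-0.0, 1.0, 0.0, -0.0]
force: [-0.5, 0.1, -0.6]
grip_width: 0.293
```

>>> carry_out(plan=[[18,[0,0,0.5],[0,0,0]],[18,[0,0,0.5],[0,0,0]],[18,[0,0,0],[0,0,0]],[18,[0,0,0],[0,0,0]]])

```text
time_s: 12.5
eef_pos: [596.6, -221.9, 17.8]
ee_rot: [0.0, 1.0, -0.0, 0.0]
force: [-2.5, 1.6, 6.0]
grip_width: 0.289
```

There is 6 N upward, so it's on the floor. Opening and rising.

>>> carry_out(plan=[[28,[0,0,0],[0,0,0]],[34,[0,0,0],[0,0,0]],[42,[0,0,0],[0,0,0]],[42,[0,0,0],[0,0,0]],[42,[0,0,0],[0,0,0]],[42,[0,0,-6],[0,0,0]],[42,[0,0,-15],[0,0,0]],[42,[0,0,-25],[0,0,0]],[42,[0,0,-30],[0,0,0]],[42,[0,0,-30],[0,0,0]],[42,[0,0,-30],[0,0,0]],[42,[0,0,-20],[0,0,0]],[42,[0,0,0],[0,0,0]],[42,[0,0,0],[0,0,0]],[42,[0,0,0],[0,0,0]]])

```text
time_s: 13.75
eef_pos: [596.1, -221.6, 172.4]
ee_rot: [-0.0, 1.0, 0.0, -0.001]
force: [-0.3, -0.8, -0.8]
grip_width: 0.492
```

```bash
python3 - <<'E'
from h import *
np.set_printoptions(precision=1,suppress=True)
c=grab('wrist','w11');print(c['state']['eef_pos'],c['state']['force'])
c=grab('side','si7');crop(c,185,130,345,215,5,'si7c')
E
```

```text
[ 596.1 -221.6  172.4] [-0.3 -0.8 -0.8]
```

View pics/w11.png

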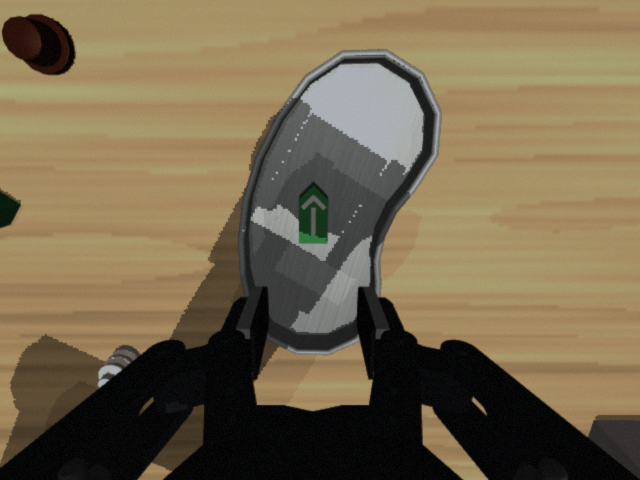

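View pics/si7c.png

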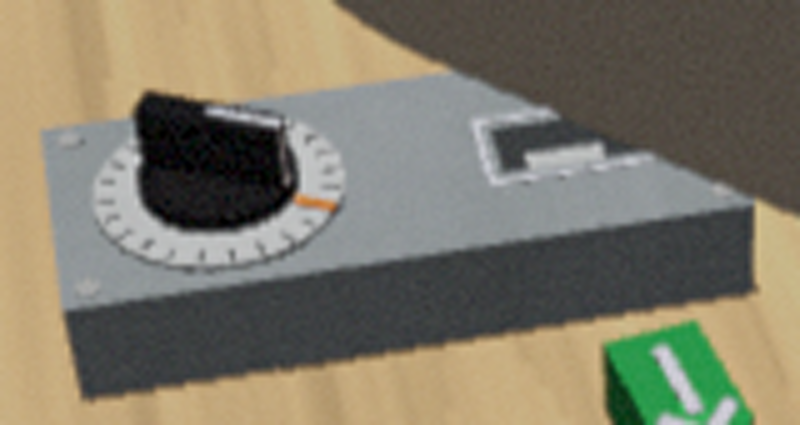

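View pics/si7.png

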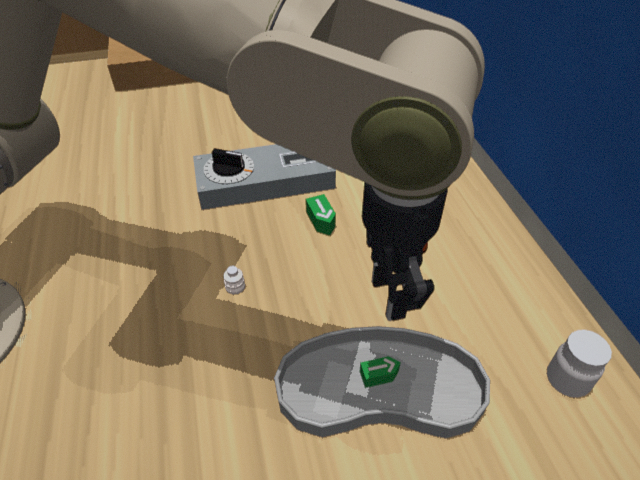

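The marker lies flat in the dish at (381,371) with its arrow up. The knob is on its mark and the insulator and dish haven't moved. Handing in.

```bash
python3 - <<'E'
from h import *
np.set_printoptions(precision=1,suppress=True)
c=load('w11');print('top',[atd(c,*p) for p in[(305,210),(322,210),(305,235),(322,235)]])
from rig import ctrl
print(ctrl.finish_job())
E
```

```text
top [array([ 606.1, -215. ,   28.4]), array([ 606. , -229.9,   28. ]), array([ 582.5, -214.8,   26.7]), array([ 582.5, -230.2,   26.8])]
the job is handed in; nothing more can be done
None
```

I turned the knob about 55° clockwise onto the orange mark and let go. I then lifted the risen marker out by its sides, set it on the floor of the kidney dish under light contact (about 6 N), released it and moved the gripper clear. The job is handed in; it took about 14 s of the 64 s allowed, and no verdict is reported.

**Last checks:**
- **Knob:** The pointer stands on the mark. After the final 1° nudge I checked this by eye in the pictures, with no fresh number.
- **Marker:** It lies arrow-up near the middle of the dish. Its top reads 27–28 mm above the shelf, against the 28 mm expected. The readings slope by about 0.06 rad, within the 0.15 rad allowed.
- **Dish, insulator and spare knob:** None shows any visible shift in the pictures. The spare knob is in the last wrist picture only; in the last side picture the arm hides it.

No check failed. Two small disagreements came up:
- **Index angle:** The cameras differed by about 2° on where the mark lies. I settled this by lining the pointer up directly in the wrist picture.
- **Depth:** The wrist camera's depth read about 1.5 mm low on the block's top.

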